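# Reset a bar lifter's slack tongue

### The job

The sprung tongue of the chocolate-bar lifter has gone slack. Slide the counterweight along its tail until the tongue sinks about 10 mm at the roller at its middle when that roller is pressed straight down with 8 N, and prove the setting by holding such a press on the roller with the fingertips for about a second; then let go, leaving counterweight and tongue free. Never press the tongue with more than 14 N, and do not shift the things round about.

Things in the scene. Friction and masses are not known exactly. Their poses are not given: they have to be found in the camera images.
- lifter: bar lifter, fixed to the counter: dark steel base plate 290x84x8 mm, two low wooden cheeks (tops 74 mm above the counter) that hold a pivot pin, and a steel strip on that pin: to one side the bare lifting tongue, to the other a narrower tail with a block that slides on it. Origin on the counter under the pivot; x runs along the tongue, z up; tongue at x = 0 to 120 mm. Position and yaw vary
- gauge (a point): top of the brass gauge post (6x8 mm, 86 mm high) beside the tongue's tip, at x = 116, y = 28 mm of the lifter; its upper rib (66 mm up) marks the tip's level at rest, its lower rib (47 mm up) the tip's level when the roller is about 10 mm down
- tongue_tip (a point): middle of the free end of the tongue (120 mm long, 24 mm wide, 3 mm thick), 66 mm above the counter at rest
- roller_top (a point): middle of the top of the press roller: a black free-turning roller, diameter 16 mm, 18 mm wide, let into the tongue at mid-span, 60 mm from the pivot, its axle across the tongue; at rest its top is 74 mm above the counter (8 mm above the strip's middle plane). Presses count only on this roller
- tongue (a joint): downward swing of the tongue about its pivot, rad: 0 at rest at its upper stop, 0.48 at the bottom stop. At the roller 1 mm down = 0.0167 rad, so 10 mm = 0.167. The tongue stays at rest until the press on the roller exceeds its preload (0.2 to 3 N when slack); beyond that it takes about 0.3 N more for each mm at every setting
- slide_grip (a point): centre of the grip on the sliding counterweight: black ribbed block, 22 mm along the strip by 16 mm across, from 78.5 to 100 mm above the counter (this point at 90 mm), on a dark steel body 40 mm long, 44 mm wide, top at 78.5 mm. Pinch the grip across its 16 mm (lifter's y) or push it. Moving it away from the tongue raises the preload, so that the tongue sinks less
- slide (a joint): travel of the counterweight along the tail, m: 0 near the pivot (grip 2 mm behind it), up to 0.080 away from the tongue (lifter's -x). Friction of about 5 N holds it. Starts slack at 0.002 to 0.010. With s in mm, preload in N at the roller = u*(s + 2); u differs each time, between 0.06 and 0.22 (the weight is not known), and shows only in pressing
- wrapped_bar: bystander: flat wrapped chocolate bar, 150x69x12 mm; origin at the centre of its underside
- round_box: bystander: round paper box, diameter 73 mm, 44 mm high; origin at the centre of its underside
- spread_jar: bystander: glass jar with black lid, diameter 62 mm, 78 mm high; origin at the centre of its underside
- order_block: bystander: block of paper slips, 100x70x14 mm; origin at the centre of its underside

How it is judged:
On the way:
1. proof press: the fingertips press the roller with 7.2 to 8.8 N while it is 8.5 to 11.5 mm down, for 0.5 s (contact force between the fingers and roller between 7.2 and 8.8 N and value of joint tongue between 0.142 and 0.192 rad), for 0.5 s.
At the end, for the whole second after the job is handed in: after a proof press (8 N within 0.8 N sinks the roller 10 mm within 1.5 mm, held 0.5 s) the tongue is back up within 0.03 rad, the counterweight is left at 14 mm or more, and the robot touches nothing of the lifter (value of joint tongue below 0.03 rad and value of joint slide above 0.014 m and contact force between each of the arm, the fingers and lifter below 0.1 N).
It fails at once if the tongue is pressed with more than 14 N (contact force between the fingers and roller above 14 N or contact force between the fingers and tongue_c0 above 14 N).
It fails at once if a bystander is shifted by more than 15 mm (distance of any of wrapped_bar, round_box, spread_jar, order_block from where it was at the start of the episode above 0.015 m).
It also fails if it takes over 72 s, if anything falls off the work surface, if the arm or the gripper's body presses on something with over 40 N, if the wrist force passes 120 N, or if a joint passes its speed limit or range.

### The arm

A 6-joint arm with a two-finger parallel gripper is mounted at the origin on a cart in front of the work surface, level with it; the furniture and walls round the work are solid. World frame = base frame: x ahead of the robot, y to its left, z up, the work surface at z = 0. Lengths are in m, angles in rad, forces in N, time in s.
With the tool pointing down it reaches from about 0.375 to 0.9 m from the base axis. Payload 3.1 kg.
Tool frame: the origin (TCP) lies midway between the tips of the shut fingers; the grasp point (between the pads) lies 19 mm behind it; z points along the fingers, y is the line along which they close (so a half turn about z gives the same grasp; the last joint's range is limited). The gripper opens to 85 mm and grips with 20 to 120 N. Pads are 22 mm wide; open, the fingers measure 114 mm over their backs; the gripper's body (76 mm by 85 mm) begins 54 mm behind the grasp point. The pads swing forward as they close: fully open they stand 13 mm farther back than shut.
Start: joints at [1.157, 0.527, 1.433, -0, 1.181, -0.178], TCP at [0.146, 0.608, 0.206] pointing down, gripper open.
Joint ranges: [-3.08, 3.08], [-0.75, 2.2], [0.22, 2.44], [-1.43, 4.57], [0, 2.65], [-2.85, 2.85]. Speed limits (rad/s): [2.79, 2.79, 3.14, 3.14, 3.14, 3.14].

### API

Orientations are given as a unit quaternion [x, y, z, w].
In Python, from station import manip gives the robot as it stands.
- The arm moves only by the tool step_arm, never from a script. Its argument "targets" is text: rows parted by semicolons, each of 4 numbers parted by spaces: the shift along the tool's x, y, z in mm, then the turn about the tool's z in degrees. A call has 1 to 12 rows; each row is the pose to reach, as a shift and turn from the pose commanded when the call began, along the tool's axes at that moment; what a row does not reach only later rows make up. A row lasts 1/10 s, in which the tool goes at most 50 mm and 8.59 degrees, less where a joint would pass 70% of its speed; a pose out of reach is approached as far as the arm can. A call with a gripper value outside its range is refused whole. "gripper" is the closure, from 0 (fully open) to 1 (shut), set as the call begins (left out, the last holds). The fingers move at their own pace and stop on an object; "squeeze" is the grip in N (left out, the last holds). Time passes only in rows, so rows that repeat a pose let the fingers close. It gives the time, the measured TCP pose, the force, the opening and the grip force at its end, in the units of the state.
- manip.sense(): the state, without advancing time (a new reading comes with each control period).
- manip.snapshot(name): name is "scene" or "top" or "wrist"; returns the picture (420x560x3 uint8, red, green, blue); there is no depth.
- manip.get_calibration(name): a dict with "fov_y" (degrees; the focal length in pixels is half the picture's height over the tangent of half this angle, whatever the lens; pixels are square), "cx", "cy" (the principal point, pixels), "extrinsics" (4x4, takes a point from camera to world coordinates); the wrist camera has in their place "tool_from_camera" (4x4, takes a point from camera to tool coordinates, whose origin is the TCP and whose axes are the flange's). Camera axes: x right, y down, z forward; pixel columns grow to the right and rows downward; lengths in m; the calibration is good to about 2 mm. The wrist camera is an equidistant fisheye: a pixel r from the principal point sees the ray r / f radians off the axis. A picture is of the moment at which its call begins: read the wrist's pose just before it. get_calibration takes no time and is no camera call.
- manip.sign_off(): hands the job in; it is judged then, once.
Trained networks look in the newest picture that a camera, given by its name, has taken for a name from the list of things; names that differ only in an ending like _2 or _b are one class to them, and where a whole thing is asked for, a point or a joint stands for the part that bears it (a point fixed in the world has none). Each returns a list of dicts, best first, with "p" (0 to 1); they miss things now and then, are a little off and sometimes report something else, mostly with a low value. They report only what shows in the picture. A call takes as long as a camera call.
- manip.recognise(camera, query): "position" ([column, row] in pixels, amid what is visible of it).
- manip.masks_of(camera, query): "pixels" (420x560 bool, what is visible of it) and "position" ([column, row] in pixels, amid what is visible of it).
- manip.mark_of(camera, query): "position" ([column, row] in pixels: a listed point, or the origin of a listed thing).
The state is a dict: "t": time; "q": joint angles; "qd": joint speeds; "tau": joint torques, N m; "tcp_pos": TCP position; "tool_rot": TCP orientation; "force": force on the tool from outside, world axes, zero at the start; "ft_torque": the same for the moment, N m; "finger_gap": opening from 0.0 (shut) to 1.0 (fully open); "gripper_force": force on a finger pad.
Only numpy, scipy, OpenCV 4.12 (cv2) and the standard library are available. Lean on these libraries where they do the work, as an engineer would, in place of code of your own. Each camera call takes 0.05 s, during which the arm holds its last target. There are 200 camera calls.

## Working session

There is one attempt and no reset: what is moved stays moved. The work goes in short steps, Python scripts to look and compute and a tool call to move; the robot and the scene stay as the last step left them, time stands still between calls to the robot, and variables do not carry over. Pictures are saved under pics/ and viewed, at most 10 in all, crops included, and the job is handed in when it is done.

Besides the shell and the picture viewer there is one more tool, called as name(argument=value, ...), one argument or row to a line, values as JSON. step_arm: Moves the arm, as the interface text tells. Its arguments: {"type":"object","properties":{"targets":{"type":"string"},"gripper":{"type":"number"},"squeeze":{"type":"number"}},"required":["targets"]}

```bash
mkdir -p pics; cat > h.py <<'E'
from station import manip
import numpy as np, cv2
from scipy.spatial.transform import Rotation as R
def ray(cam,px,s=None):
    c=manip.get_calibration(cam); f=210/np.tan(np.radians(c["fov_y"])/2)
    d=np.array([px[0]-c["cx"],px[1]-c["cy"]])
    if cam=="wrist":
        r=np.hypot(*d); th=r/f
        v=np.array([*(d/max(r,1e-9)*np.sin(th)),np.cos(th)])
        T=np.eye(4); T[:3,:3]=R.from_quat(s["tool_rot"]).as_matrix(); T[:3,3]=s["tcp_pos"]
        E=T@np.array(c["tool_from_camera"])
    else:
        v=np.array([*(d/f),1]); E=np.array(c["extrinsics"])
    return E[:3,3],E[:3,:3]@v
def atz(cam,px,z,s=None):
    o,v=ray(cam,px,s); return o+v*(z-o[2])/v[2]
E
python3 - <<'E'
from h import *
s=manip.sense(); print(s["tcp_pos"],s["tool_rot"],s["force"],s["t"])
Z=dict(gauge=.086,tongue_tip=.066,roller_top=.074,slide_grip=.09,lifter=0,wrapped_bar=0,round_box=0,spread_jar=0,order_block=0)
ims=[]
for c in("scene","top","wrist"):
    s=manip.sense()
    im=manip.snapshot(c); cv2.imwrite(f"pics/{c}0.png",im[:,:,::-1])
    for k in Z:
        r=manip.mark_of(c,k)
        if r: print(c,k,np.round(r[0]["position"]),round(r[0]["p"],2),np.round(atz(c,r[0]["position"],Z[k],s),4))
E
```

```text
[0.14565923 0.6069901  0.20461681] [ 1.17636048e-01  9.93056163e-01 -1.05512046e-03 -3.22164139e-04] [-0.26330481 -0.29287562 -0.78307197] 0.0
scene tongue_tip [264. 217.] 0.56 [0.4919 0.1829 0.066 ]
scene roller_top [276. 225.] 0.95 [0.4804 0.1316 0.074 ]
scene slide_grip [301. 237.] 0.63 [0.4681 0.0416 0.09  ]
scene lifter [296. 260.] 0.96 [0.4784 0.0611 0.    ]
scene wrapped_bar [382. 328.] 0.56 [ 0.4285 -0.2265  0.    ]
scene round_box [410. 285.] 0.66 [ 0.5939 -0.2028 -0.    ]
scene spread_jar [195. 196.] 0.78 [0.4962 0.4664 0.    ]
scene order_block [159. 201.] 0.58 [0.4091 0.5247 0.    ]
top gauge [268. 221.] 0.69 [0.4653 0.179  0.086 ]
top tongue_tip [269. 214.] 0.69 [0.4868 0.176  0.066 ]
top roller_top [289. 216.] 0.8 [0.4803 0.1224 0.074 ]
top slide_grip [316. 221.] 0.6 [0.4678 0.0509 0.09  ]
top lifter [307. 228.] 0.64 [0.4616 0.067  0.    ]
top wrapped_bar [405. 240.] 0.7 [ 0.4343 -0.2169  0.    ]
top round_box [406. 188.] 0.58 [ 0.5859 -0.2209  0.    ]
top spread_jar [170. 213.] 0.86 [0.4914 0.4613 0.    ]
top order_block [145. 237.] 0.76 [0.4212 0.5262 0.    ]
wrist tongue_tip [ 21. 410.] 0.38 [ 0.5058 -0.0963  0.066 ]
wrist round_box [ 20. 408.] 0.66 [ 0.5944 -0.2516  0.    ]
wrist order_block [264. 353.] 0.58 [0.4117 0.5207 0.    ]
```

step_arm(
  targets="-438 -437 -45 86;-438 -437 -45 86;-438 -437 -45 86;-438 -437 -45 86;-438 -437 -45 86;-438 -437 -45 86;-438 -437 -45 86;-438 -437 -45 86;-438 -437 -45 86;-438 -437 -45 86;-438 -437 -45 86;-438 -437 -45 86",
)

```text
t: 2.7
tcp_pos: [0.46, 0.0958, 0.2496]
tool_rot: [0.763, 0.646, 0.0, 0.0]
force: [0.5, 1.2, -0.4]
finger_gap: 1.001
gripper_force: 0.0
```

View pics/top0.png

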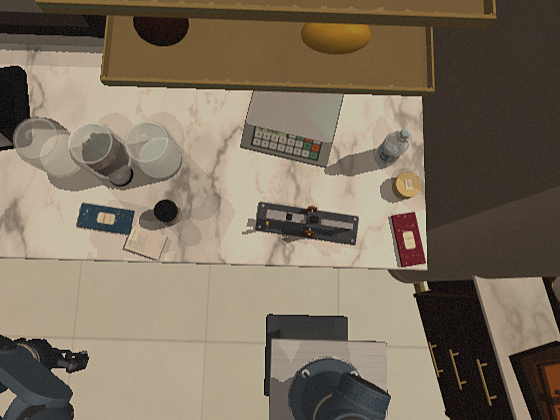

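The top view shows the lifter at about columns 255–362, rows 200–243, tongue to the left, gauge at (258,222); surroundings are clear of it. Now looking from above with the wrist camera.

```bash
cat > look.py <<'E'
from h import *
import sys
Z=dict(gauge=.086,tongue_tip=.066,roller_top=.074,slide_grip=.09,lifter=0)
s=manip.sense(); print(s["t"],s["tcp_pos"],s["force"])
im=manip.snapshot("wrist"); cv2.imwrite(f"pics/{sys.argv[1]}.png",im[:,:,::-1])
for k in Z:
    for r in manip.mark_of("wrist",k)[:2]:
        print(k,np.round(r["position"],1),round(r["p"],2),np.round(atz("wrist",r["position"],Z[k],s),4))
E
python3 look.py w1; python3 -c "
from h import *
print(manip.get_calibration('wrist'))"
```

```text
2.7 [0.46002603 0.09583219 0.24964586] [ 0.45840185  1.18860568 -0.44216442]
gauge [264.4 101.7] 0.79 [0.4604 0.1819 0.086 ]
tongue_tip [289.4  97.2] 0.88 [0.4866 0.1825 0.066 ]
roller_top [297.1 155.1] 0.68 [0.4845 0.12   0.074 ]
slide_grip [300.3 218.1] 0.55 [0.4772 0.0545 0.09  ]
lifter [294.9 190.3] 0.77 [0.4768 0.0609 0.    ]
{'fov_y': 65.70646984690485, 'cx': 278.30650150186966, 'cy': 210.5670676365461, 'tool_from_camera': array([[ 3.69254717e-04, -9.45519757e-01, -3.25564514e-01,
         8.37435920e-02],
       [ 9.99999866e-01,  2.31397305e-04,  4.62163220e-04,
        -2.43014012e-04],
       [-3.61649704e-04, -3.25564641e-01,  9.45519716e-01,
        -1.68940326e-01],
       [ 0.00000000e+00,  0.00000000e+00,  0.00000000e+00,
         1.00000000e+00]])}
```

View pics/w1.png

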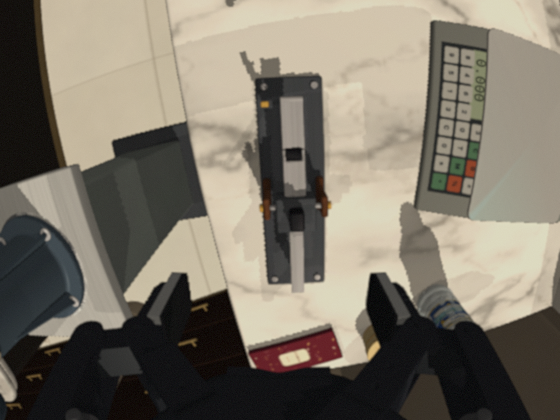

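The lifter's axis is nearly vertical in the picture: tip (291,97), roller (293.5,154), cheeks near row 198, grip around (296,216), tail end (298,292).

```bash
python3 - <<'E'
from h import *
s=manip.sense()
P={}
for n,p,z in[("tip",(291,97),.0675),("roll",(293.5,154),.074),("grip?",(296,212),.1),("tail",(298,291),.067),("bolt TL",(264,87),.008),("bolt TR",(315,86),.008),("bolt BL",(275,282),.008),("bolt BR",(317,280),.008),("cheekL",(266,203),.07),("cheekR",(326,203),.07)]:
    P[n]=atz("wrist",p,z,s); print(n,P[n].round(4))
d=P["tip"]-P["tail"]; print(np.degrees(np.arctan2(d[1],d[0])),np.linalg.norm(d))
d=(P["bolt TL"]+P["bolt TR"]-P["bolt BL"]-P["bolt BR"])/2; print(np.degrees(np.arctan2(d[1],d[0])),np.linalg.norm(d))
im=cv2.imread("pics/w1.png")[60:310,220:360]; cv2.imwrite("pics/w1c.png",cv2.resize(im,None,fx=2.4,fy=2.4,interpolation=cv2.INTER_CUBIC)[:600])
E
```

```text
tip [0.4858 0.185  0.0675]
roll [0.4786 0.1245 0.074 ]
grip? [0.4714 0.0686 0.1   ]
tail [ 0.4587 -0.0494  0.067 ]
bolt TL [0.4574 0.2037 0.008 ]
bolt TR [0.5198 0.1951 0.008 ]
bolt BL [ 0.4253 -0.0666  0.008 ]
bolt BR [ 0.4867 -0.0739  0.008 ]
cheekL [0.4397 0.0741 0.07  ]
cheekR [0.5066 0.063  0.07  ]
83.39188011125702 0.23597209511026943
83.10220795079942 0.2716273291909232
```

View pics/w1c.png

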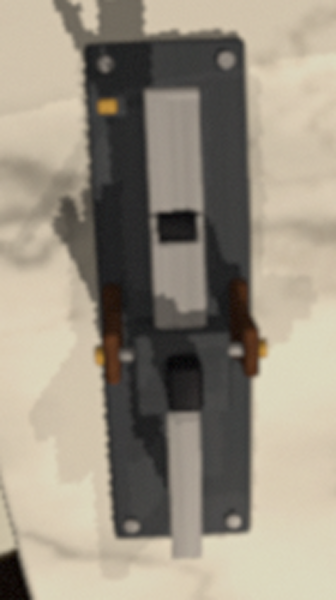

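step_arm(
  targets="-36 17 50 -2.8;-36 17 100 -2.8;-36 17 125 -2.8;-36 17 125 -2.8;-36 17 125 -2.8",
  gripper=0.4,
  squeeze=30,
)

```text
t: 3.5
tcp_pos: [0.4693, 0.0607, 0.1243]
tool_rot: [0.747, 0.665, -0.0, -0.001]
force: [0.1, -1.1, 1.1]
finger_gap: 0.598
gripper_force: 0.0
```

```bash
python3 look.py w2
```

```text
3.5 [0.46927874 0.06074187 0.12428567] [ 0.08822309 -1.08316101  1.12844555]
gauge [242.   51.3] 0.83 [0.46   0.1798 0.086 ]
gauge [283.4 193.3] 0.16 [0.4752 0.0847 0.086 ]
tongue_tip [286.2  48.1] 0.78 [0.4884 0.1817 0.066 ]
roller_top [286.3 139.1] 0.57 [0.4812 0.1189 0.074 ]
slide_grip [284.1 239.3] 0.65 [0.4722 0.0534 0.09  ]
lifter [286.5 192.8] 0.81 [0.4766 0.0603 0.    ]
```

View pics/w2.png

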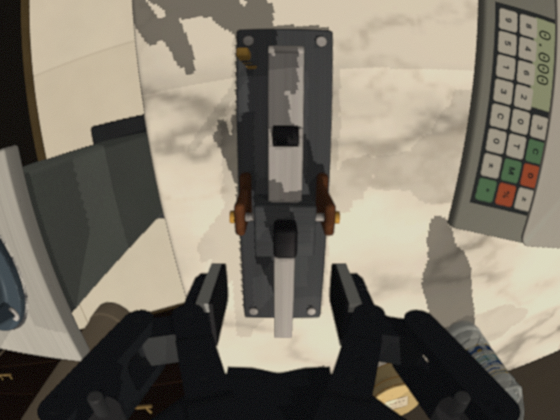

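Axis is vertical now: tip (286,48), roller (285.5,135), pin row 217, grip (285,238), tail end (284,337).

```bash
python3 - <<'E'
from h import *
s=manip.sense()
M=R.from_quat(s["tool_rot"]).as_matrix()
for n,p,z in[("tip",(286,47),.0675),("roll",(285.5,134.5),.074),("gripTopFront",(285,221),.1),("gripBackTop",(285,245),.1),("tail",(284,337),.067),("pinL",(240,217),.066),("pinR",(327,216),.066)]:
    P=atz("wrist",p,z,s); print(n,P.round(4),"tool mm",(M.T@(P-s["tcp_pos"])*1000).round(1))
E
```

```text
tip [0.4905 0.1814 0.0675] tool mm [123.1   5.   58.3]
roll [0.4831 0.1209 0.074 ] tool mm [62.1  4.7 51.8]
gripTopFront [0.4763 0.0688 0.1   ] tool mm [ 9.6  4.1 25.8]
gripBackTop [0.4745 0.0519 0.1   ] tool mm [-7.3  4.3 25.8]
tail [ 0.4628 -0.0563  0.067 ] tool mm [-116.1    5.1   58.8]
pinL [0.4425 0.063  0.066 ] tool mm [ -0.1 -28.9  59.7]
pinR [0.5076 0.0561 0.066 ] tool mm [ 0.6 36.6 59.9]
```

step_arm(
  targets="-3 4.5 0 0;-3 4.5 20 0;-3 4.5 42 0;-3 4.5 42 0;-3 4.5 42 0",
)

```text
t: 4.3
tcp_pos: [0.4743, 0.0557, 0.0823]
tool_rot: [0.747, 0.664, -0.0, -0.0]
force: [-0.1, -0.3, 0.2]
finger_gap: 0.601
gripper_force: 0.0
```

step_arm(
  targets="0 0 0 0;0 0 0 0;0 0 0 0;0 0 0 0;0 0 0 0;0 0 0 0",
  gripper=1,
  squeeze=30,
)

```text
t: 4.9
tcp_pos: [0.4741, 0.056, 0.0823]
tool_rot: [0.747, 0.665, 0.0, 0.0]
force: [0.6, 0.6, -0.3]
finger_gap: 0.001
gripper_force: 0.0
```

```bash
python3 look.py w3
```

```text
4.9 [0.47410852 0.055951   0.08225089] [ 0.56837673  0.55085093 -0.34071673]
gauge [221.4  30.1] 0.94 [0.4599 0.1807 0.086 ]
tongue_tip [275.5  29.7] 0.69 [0.4871 0.1813 0.066 ]
slide_grip [278.2 261.5] 0.87 [0.4737 0.0541 0.09  ]
slide_grip [280.3 204.8] 0.55 [0.4786 0.0871 0.09  ]
lifter [277.9 199.9] 0.58 [0.4744 0.0623 0.    ]
```

View pics/w3.png

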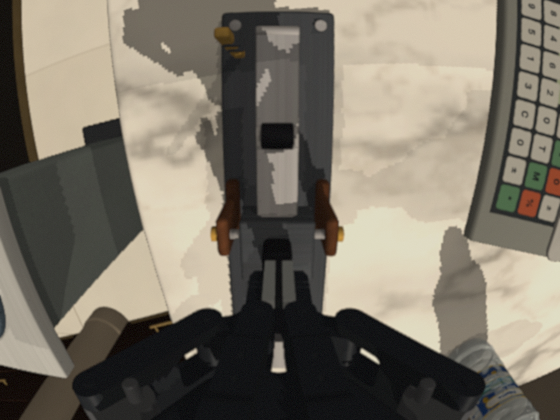

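```bash
python3 - <<'E'
from h import *
c=manip.get_calibration("wrist"); f=210/np.tan(np.radians(c["fov_y"])/2); E=np.linalg.inv(c["tool_from_camera"])
for p in[(0,0,0),(.011,0,0),(-.011,0,0),(.011,0,-.02),(0,0,-.019)]:
    v=(E@[*p,1])[:3]; th=np.arctan2(np.hypot(v[0],v[1]),v[2]); u=v[:2]/np.hypot(*v[:2])*th*f
    print(p,u+[c["cx"],c["cy"]])
s=manip.sense(); M=R.from_quat(s["tool_rot"]).as_matrix()
for n,p,z in[("tip",(278,27),.0675),("roll",(277.5,135),.074),("gripTopFront",(278,238),.1),("gripBackTop",(278,260),.1),("pinL",(222,236),.066),("pinR",(335,234),.066)]:
    P=atz("wrist",p,z,s); print(n,P.round(4),"tool mm",(M.T@(P-s["tcp_pos"])*1000).round(1))
im=cv2.imread("pics/w3.png")[190:340,190:370]; cv2.imwrite("pics/w3c.png",cv2.resize(im,None,fx=4,fy=4,interpolation=cv2.INTER_CUBIC))
E
```

```text
(0, 0, 0) [278.58470384 252.39691664]
(0.011, 0, 0) [278.5983641  234.96519471]
(-0.011, 0, 0) [278.57117905 268.94964944]
(0.011, 0, -0.02) [278.64488822 250.49049558]
(0, 0, -0.019) [278.62558567 268.38276007]
tip [0.4885 0.1824 0.0675] tool mm [127.3  -0.4  14.6]
roll [0.4811 0.1217 0.074 ] tool mm [66.1 -0.6  8.1]
gripTopFront [0.4757 0.0729 0.1   ] tool mm [ 17.   -0.3 -17.9]
gripBackTop [0.4742 0.0604 0.1   ] tool mm [  4.4  -0.3 -17.9]
pinL [0.4392 0.0632 0.066 ] tool mm [  3.2 -35.4  16.1]
pinR [0.5096 0.0564 0.066 ] tool mm [ 4.6 35.3 16.1]
```

View pics/w3c.png

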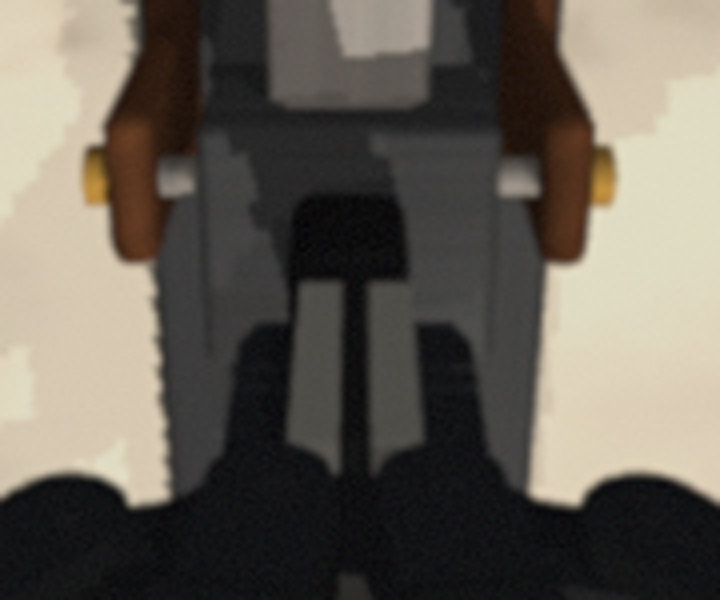

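```bash
python3 - <<'E'
from h import *
c=manip.get_calibration("wrist"); f=210/np.tan(np.radians(c["fov_y"])/2); E=np.linalg.inv(c["tool_from_camera"])
def pr(p):
    v=(E@[*p,1])[:3]; th=np.arctan2(np.hypot(v[0],v[1]),v[2]); return (v[:2]/np.hypot(*v[:2])*th*f+[c["cx"],c["cy"]]).round(1)
for y in(.0425,.0255):
  for x in(.011,-.011):
    for z in(0,-.008,-.013,-.035): print(x,y,z,pr((x,y,z)))
for z in (0,-.02,-.04,-.06): print(z,pr((.011,.002,z)),pr((.011,.008,z)),pr((0,.008,z)))
print(manip.sense()["finger_gap"],manip.sense()["q"])
manip.snapshot("scene"); im=manip.snapshot("scene")[160:300,200:360]; cv2.imwrite("pics/s3.png",cv2.resize(im,None,fx=4,fy=4,interpolation=cv2.INTER_CUBIC)[:,:,::-1])
E
```

```text
0.011 0.0425 0 [352.5 234.6]
0.011 0.0425 -0.008 [355.5 240.2]
0.011 0.0425 -0.013 [357.5 244. ]
0.011 0.0425 -0.035 [367.5 263.2]
-0.011 0.0425 0 [349.2 268. ]
-0.011 0.0425 -0.008 [351.8 274.7]
-0.011 0.0425 -0.013 [353.6 279.1]
-0.011 0.0425 -0.035 [362.1 300.9]
0.011 0.0255 0 [323.4 234.8]
0.011 0.0255 -0.008 [325.3 240.6]
0.011 0.0255 -0.013 [326.5 244.4]
0.011 0.0255 -0.035 [332.8 264. ]
-0.011 0.0255 0 [321.4 268.6]
-0.011 0.0255 -0.008 [323.  275.4]
-0.011 0.0255 -0.013 [324.1 279.8]
-0.011 0.0255 -0.035 [329.5 302.2]
0 [282.1 235. ] [292.7 235. ] [292.4 252.4]
-0.02 [282.6 250.5] [294.4 250.5] [293.9 269.3]
-0.04 [283.1 269.8] [296.4 269.7] [295.8 290. ]
-0.06 [283.8 294.2] [298.8 294.1] [298.  315.7]
0.0034097028431849022 [-1.17240793e-01  5.39227083e-01  1.90960336e+00 -7.21619026e-06
  6.92918581e-01 -1.05526365e-04]
```

View pics/s3.png

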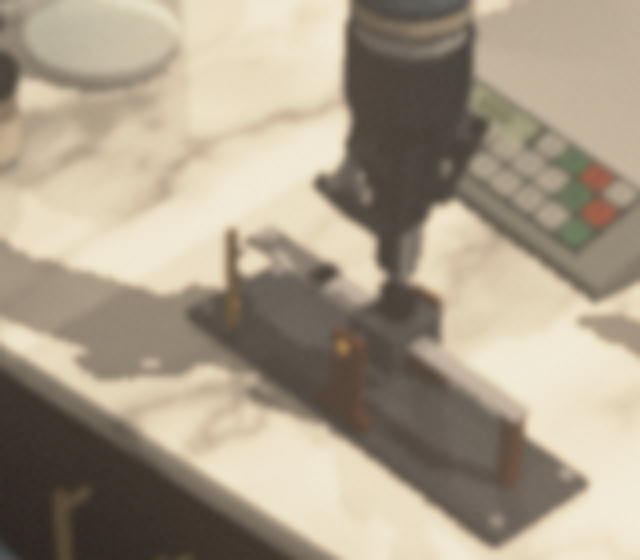

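The crop and scene view both show the shut fingers standing above the grip rather than around it, so the actual tips lie higher than the TCP reading suggests. I'll probe down gently.

step_arm(
  targets="0 0 2 0;0 0 4 0;0 0 4 0",
)

```text
t: 5.6
tcp_pos: [0.4738, 0.056, 0.0778]
tool_rot: [0.747, 0.665, -0.0, -0.0]
force: [-0.1, 0.7, 0.7]
finger_gap: 0.002
gripper_force: 0.0
```

step_arm(
  targets="0 0 2 0;0 0 4 0;0 0 4 0",
)

```text
t: 5.9
tcp_pos: [0.4741, 0.0559, 0.0743]
tool_rot: [0.747, 0.665, 0.0, 0.0]
force: [0.5, -1.0, 2.1]
finger_gap: 0.002
gripper_force: 1.2
```

step_arm(
  targets="0 0 1.5 0;0 0 3 0;0 0 3 0",
)

```text
t: 6.2
tcp_pos: [0.4743, 0.0559, 0.0739]
tool_rot: [0.747, 0.665, 0.0, 0.001]
force: [-5.2, 0.3, 26.4]
finger_gap: -0.003
gripper_force: 13.5
```

step_arm(
  targets="0 0 -8 0;0 0 -8 0;0 0 -8 0;0 0 -8 0;0 0 -8 0",
  gripper=0.62,
)

```text
t: 6.7
tcp_pos: [0.4737, 0.056, 0.0785]
tool_rot: [0.747, 0.664, -0.0, -0.0]
force: [0.8, -0.2, 0.6]
finger_gap: 0.382
gripper_force: 0.0
```

step_arm(
  targets="0 0 6 0;0 0 12 0;0 0 12 0",
)

```text
t: 7.0
tcp_pos: [0.4732, 0.056, 0.066]
tool_rot: [0.747, 0.664, -0.001, -0.001]
force: [0.2, 0.4, -0.3]
finger_gap: 0.38
gripper_force: 0.0
```

step_arm(
  targets="0 0 6 0;0 0 11 0;0 0 11 0",
)

```text
t: 7.3
tcp_pos: [0.4735, 0.056, 0.0554]
tool_rot: [0.747, 0.664, -0.001, -0.001]
force: [-0.7, 0.3, 0.1]
finger_gap: 0.382
gripper_force: 0.0
```

step_arm(
  targets="0 0 0 0;0 0 0 0;0 0 0 0;0 0 0 0",
  gripper=1,
  squeeze=25,
)

```text
t: 7.7
tcp_pos: [0.4732, 0.056, 0.0561]
tool_rot: [0.747, 0.664, -0.001, -0.001]
force: [-3.0, -0.6, 0.0]
finger_gap: 0.181
gripper_force: 27.4
```

step_arm(
  targets="-6 0 0 0;-12 0 0 0;-18 0 0 0;-24 0 0 0;-29 0 0 0;-33 0 0 0;-33 0 0 0;-33 0 0 0",
)

```text
t: 8.5
tcp_pos: [0.4693, 0.0235, 0.0561]
tool_rot: [0.747, 0.664, -0.0, -0.001]
force: [-3.3, 2.8, 1.9]
finger_gap: 0.179
gripper_force: 27.5
```

```bash
python3 look.py w4; python3 - <<'E'
from h import *
im=cv2.imread("pics/w4.png")[20:340,190:370]; cv2.imwrite("pics/w4c.png",cv2.resize(im,None,fx=1.8,fy=1.8,interpolation=cv2.INTER_CUBIC))
E
```

```text
8.5 [0.46933887 0.02352041 0.05610282] [-3.26173591  2.78797692  1.89949295]
roller_top [280.9  71.8] 0.84 [0.4818 0.1209 0.074 ]
slide_grip [278.7 290. ] 0.74 [0.469  0.0196 0.09  ]
lifter [280.5 171.4] 0.97 [0.4748 0.0587 0.    ]
```

View pics/w4c.png

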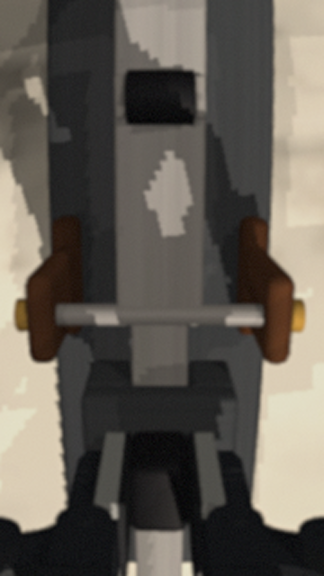

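```bash
python3 - <<'E'
from h import *
s=manip.sense(); M=R.from_quat(s["tool_rot"]).as_matrix()
for n,p,z in[("roll",(279.4,74),.072),("bodyFrontTop",(278,221),.0785),("bodyFrontBot",(278,236),.0785),("gripFrontBot",(278,260),.0785),("gripFrontTop",(278,281),.1),("pin",(278,194),.068)]:
    P=atz("wrist",p,z,s); print(n,P.round(4),"tool mm",(M.T@(P-s["tcp_pos"])*1000).round(1))
print(np.degrees(np.arctan2(M[1,0],M[0,0])), M[:,2])
E
```

```text
roll [0.481  0.1201 0.072 ] tool mm [ 97.3   0.3 -15.9]
bodyFrontTop [0.4723 0.0513 0.0785] tool mm [ 28.   -0.3 -22.4]
bodyFrontBot [0.4714 0.0435 0.0785] tool mm [ 20.1  -0.3 -22.4]
gripFrontBot [0.4698 0.0303 0.0785] tool mm [  6.8  -0.3 -22.4]
gripFrontTop [0.47   0.0309 0.1   ] tool mm [  7.4  -0.3 -43.9]
pin [0.4735 0.0618 0.068 ] tool mm [ 38.5  -0.3 -11.9]
83.29550770051816 [-1.68841221e-03  4.59318199e-04 -9.99998469e-01]
```

step_arm(
  targets="0 0 0 0;0 0 0 0;0 0 -15 0;0 0 -35 0;0 0 -35 0",
  gripper=0.62,
)

```text
t: 9.3
tcp_pos: [0.4735, 0.0223, 0.0931]
tool_rot: [0.747, 0.665, 0.002, 0.003]
force: [-0.3, -0.0, -0.2]
finger_gap: 0.377
gripper_force: 0.0
```

step_arm(
  targets="20 0 0 0;50 0 0 0;80 0 0 0;97 0 0 0;97 0 10 0;97 0 27 0;97 0 34 0;97 0 34 0;97 0 34 0",
  gripper=1,
)

```text
t: 10.2
tcp_pos: [0.4816, 0.1189, 0.0568]
tool_rot: [0.748, 0.664, -0.0, -0.0]
force: [-0.2, 0.3, -0.3]
finger_gap: -0.0
gripper_force: 0.0
```

```bash
cat > f.py <<'E'
from h import *
import sys
F=[];Zs=[];P=[]
for i in range(int(sys.argv[1])):
    manip.snapshot("wrist"); s=manip.sense(); F.append(s["force"]); Zs.append(s["tcp_pos"])
F=np.array(F);Zs=np.array(Zs)
print(s["t"],"F",F.mean(0).round(2),"sd",F.std(0).round(2),"pos mm",(Zs.mean(0)*1000).round(2),"sd",(Zs.std(0)*1000).round(2))
E
python3 f.py 10; python3 look.py w5
```

```text
10.7 F [ 0.28 -0.17 -0.08] sd [0.43 0.42 0.51] pos mm [481.9  119.32  57.48] sd [0.14 0.18 0.13]
10.7 [0.48165294 0.11952708 0.05734739] [ 0.33019895 -0.1853596  -0.41160572]
gauge [215.5 163. ] 0.72 [0.4606 0.1801 0.086 ]
gauge [278.5 267.9] 0.43 [0.4822 0.1252 0.086 ]
tongue_tip [274.3 147.4] 0.8 [0.4867 0.181  0.066 ]
roller_top [277.7 267.2] 0.58 [0.4811 0.119  0.074 ]
```

View pics/w5.png

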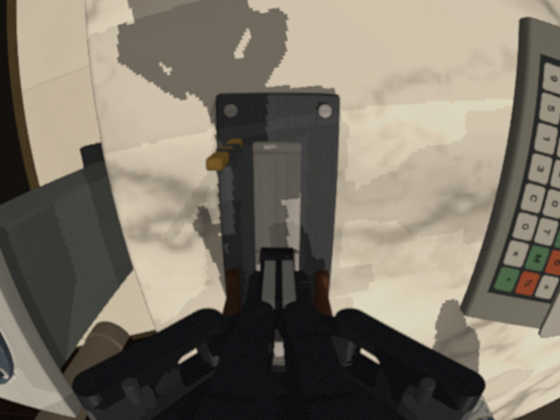

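step_arm(
  targets="0 0 5 0;0 0 8 0;0 0 9.5 0;0 0 10.5 0;0 0 11.5 0;0 0 11.5 0;0 0 11.5 0",
)

```text
t: 11.7
tcp_pos: [0.4814, 0.1195, 0.046]
tool_rot: [0.747, 0.665, -0.0, -0.0]
force: [-1.1, 0.7, 5.7]
finger_gap: 0.002
gripper_force: 2.8
```

```bash
python3 f.py 10
```

```text
12.2 F [-1.05 -0.12  5.24] sd [0.48 0.41 0.5 ] pos mm [481.43 119.51  46.01] sd [0.02 0.01 0.02]
```

step_arm(
  targets="0 0 2 0;0 0 4 0;0 0 6 0;0 0 8 0;0 0 8 0;0 0 8 0",
)

```text
t: 12.8
tcp_pos: [0.4815, 0.1195, 0.0382]
tool_rot: [0.747, 0.665, 0.0, 0.0]
force: [-0.7, -0.2, 8.8]
finger_gap: 0.002
gripper_force: 4.0
```

```bash
python3 f.py 14; python3 look.py w6
```

```text
13.5 F [-1.5   0.14  8.08] sd [0.56 0.49 0.48] pos mm [481.47 119.55  38.28] sd [0.01 0.01 0.02]
13.5 [0.48148156 0.11955994 0.03829983] [-2.42926824  0.00895159  7.90794287]
gauge [204.4 173.3] 0.65 [0.4595 0.1798 0.086 ]
tongue_tip [276.8 151.2] 0.95 [0.4879 0.1818 0.066 ]
roller_top [278.9 272.2] 0.86 [0.4824 0.1268 0.074 ]
lifter [278.3 273.6] 0.5 [0.4771 0.0834 0.    ]
```

step_arm(
  targets="0 0 -3 0;0 0 -6 0;0 0 -8.5 0;0 0 -8.5 0;0 0 -8.5 0",
)

```text
t: 14.3
tcp_pos: [0.4814, 0.1196, 0.0466]
tool_rot: [0.747, 0.665, 0.0, -0.0]
force: [-1.3, -0.3, 5.8]
finger_gap: -0.005
gripper_force: 2.7
```

```bash
python3 f.py 8
```

```text
14.7 F [-0.94  0.66  5.5 ] sd [0.48 0.28 0.52] pos mm [481.45 119.6   46.54] sd [0.01 0.01 0.02]
```

step_arm(
  targets="0 0 -0.7 0;0 0 -0.7 0;0 0 -0.7 0",
)

```text
t: 15.0
tcp_pos: [0.4815, 0.1196, 0.0472]
tool_rot: [0.747, 0.664, 0.0, -0.0]
force: [-0.3, 1.0, 5.3]
finger_gap: 0.0
gripper_force: 2.6
```

```bash
python3 f.py 8
```

```text
15.4 F [-1.15  0.36  5.15] sd [0.34 0.68 0.38] pos mm [481.44 119.59  47.17] sd [0.01 0.01 0.01]
```

step_arm(
  targets="0 0 -0.7 0;0 0 -0.7 0;0 0 -0.7 0",
)

```text
t: 15.7
tcp_pos: [0.4815, 0.1196, 0.0478]
tool_rot: [0.747, 0.665, -0.0, -0.0]
force: [-0.8, 1.6, 5.5]
finger_gap: -0.004
gripper_force: 2.5
```

```bash
python3 f.py 8
```

```text
16.1 F [-1.4   0.24  4.89] sd [0.37 0.42 0.56] pos mm [481.45 119.56  47.77] sd [0.01 0.01 0.01]
```

step_arm(
  targets="0 0 -0.6 0;0 0 -0.6 0;0 0 -0.6 0",
)

```text
t: 16.4
tcp_pos: [0.4814, 0.1195, 0.0482]
tool_rot: [0.747, 0.665, -0.0, -0.0]
force: [-0.4, 0.7, 4.6]
finger_gap: -0.002
gripper_force: 2.2
```

```bash
python3 f.py 6
```

```text
16.7 F [-1.32  0.2   4.94] sd [0.32 0.43 0.3 ] pos mm [481.43 119.51  48.17] sd [0.01 0.01 0.01]
```

step_arm(
  targets="0 0 -0.6 0;0 0 -0.6 0;0 0 -0.6 0",
)

```text
t: 17.0
tcp_pos: [0.4817, 0.1194, 0.0484]
tool_rot: [0.747, 0.664, -0.0, 0.0]
force: [0.4, -0.2, 0.0]
finger_gap: -0.0
gripper_force: 0.0
```

```bash
python3 f.py 6
```

```text
17.3 F [ 0.05 -0.05 -0.39] sd [0.57 0.36 0.48] pos mm [481.59 119.47  48.56] sd [0.04 0.02 0.06]
```

step_arm(
  targets="0 0 -0.6 0;0 0 -0.6 0;0 0 -0.6 0",
)

```text
t: 17.6
tcp_pos: [0.4816, 0.1195, 0.0494]
tool_rot: [0.747, 0.665, 0.0, 0.0]
force: [0.3, 0.0, 0.2]
finger_gap: 0.001
gripper_force: 0.0
```

```bash
python3 f.py 6
```

```text
17.9 F [-0.31 -0.08 -0.36] sd [0.22 0.53 0.42] pos mm [481.56 119.49  49.35] sd [0.02 0.01 0.01]
```

step_arm(
  targets="0 0 1.5 0;0 0 3.5 0;0 0 6 0;0 0 8.5 0;0 0 10 0;0 0 10.9 0;0 0 10.9 0;0 0 10.9 0;0 0 10.9 0;0 0 10.9 0;0 0 10.9 0;0 0 10.9 0",
)

```text
t: 19.1
tcp_pos: [0.4818, 0.1195, 0.0392]
tool_rot: [0.747, 0.665, 0.0, 0.0]
force: [-1.1, -0.7, 7.8]
finger_gap: 0.001
gripper_force: 3.9
```

```bash
python3 f.py 20
```

```text
20.1 F [-1.1  -0.06  7.83] sd [0.57 0.47 0.53] pos mm [481.79 119.52  39.17] sd [0.01 0.01 0.01]
```

Held for over a second: about 8.0 N once the zero offset is removed, at 9.1 mm down. Now releasing.

step_arm(
  targets="0 0 -3 0;0 0 -7 0;0 0 -11 0;0 0 -25 0;0 0 -60 0;0 0 -100 0;0 0 -120 0;0 0 -120 0;0 0 -120 0",
)

```text
t: 21.0
tcp_pos: [0.4813, 0.1195, 0.1583]
tool_rot: [0.747, 0.665, 0.0, 0.0]
force: [-0.8, -0.3, -1.1]
finger_gap: 0.0
gripper_force: 0.0
```

```bash
python3 look.py w7
```

```text
21.0 [0.48127468 0.11948072 0.15834787] [-0.76344978 -0.3236016  -1.10459077]
gauge [241.2 138.6] 0.71 [0.4604 0.1796 0.086 ]
tongue_tip [242.5 136.3] 0.64 [0.4592 0.1794 0.066 ]
tongue_tip [276.1 133. ] 0.63 [0.4863 0.1787 0.066 ]
roller_top [280.2 203.8] 0.63 [0.483  0.1217 0.074 ]
slide_grip [242.6 138.9] 0.28 [0.4619 0.1796 0.09  ]
lifter [278.6 238.4] 0.75 [0.4744 0.0586 0.    ]
```

View pics/w7.png

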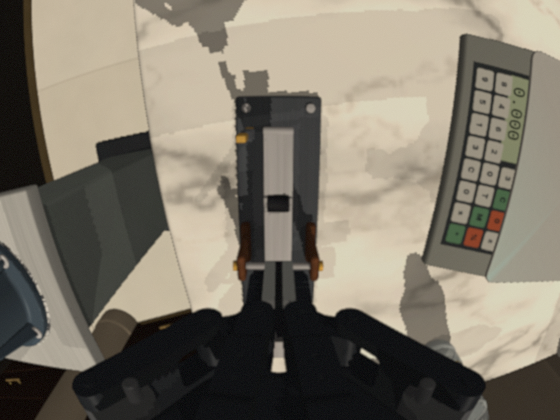

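The tongue is back up (tip at (278,128), roller at (278,203)) and the fingers are well clear of the lifter.

```bash
python3 -c "
from station import manip
print(manip.sign_off())"
```

```text
the job is handed in; nothing more can be done
None
```

The counterweight now sits at about 40 mm, the roller sank 9.1 mm under about 8.0 N (held over a second), the tongue is back up with the arm clear, and the job is handed in; no verdict was shown.

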